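# Make up the finger-prick carrier and the thermometer case

### The job

Make up the two kits for the ward round from the stock on the cart. In the finger-prick carrier (the small holder with two cells) stand the lancet carton in the narrow cell and the screw-capped bottle in the wider cell, both upright; in the thermometer case (the long open case) lay the thermometer flat and lengthwise on the floor, seat the lift-out tray over it so that its flange rests level on the case's rim all round, and then stand the little gel pot upright in either half of the tray. Leave the nozzle bottle and the swab jar where they are.

Things in the scene. Friction and masses are not known exactly. Their poses are not given: they have to be found in the camera images.
- case: thermometer case, fixed: grey open box with end handles, 112 (x) x 190 (y) x 52 mm high. Origin under its centre at cart-top level; long axis = its y, z up. Walls 4 mm, so 104 x 182 mm inside; dark foam floor 8 mm above the origin, rim 52 mm. Fingers go inside to lay the thermometer. Both ends alike.
- carrier: finger-prick carrier, fixed: white holder, 80 (x) x 130 (y) x 40 mm high, 13 mm end lugs. Origin under its centre at cart-top level, z up; floor 4 mm above. Wider cell: 72 x 72 mm, centre y +25 mm. Narrow cell: centre y -38 mm, 64 (x) x 46 (y) mm: the carton goes in with its 47 mm side along x. The bottle, once in, is in a gripper's way when the carton is set beside it.
- tray_grip (a point): loose white lift-out tray, 0.22 kg: centre of its grip bar (66 along x, 16 thick along y), 56 mm above its underside, bar top 64. Long axis y; same both ways round. Flange 124 x 202, underside 30 mm up; body below 92 x 170 narrowing to 82 x 160. Two halves 75 (y) x 85 (x), centred y +-42, inner floor 3 mm up. Seated in the case (6 mm play), this point is 78 mm above the case's origin.
- thermometer_mid (a point): loose white digital thermometer lying flat: its centre, 5.5 mm up. 122 mm along its x, 20 mm wide (y), 11 mm high. Unless it lies flat in the case, the tray cannot seat over it.
- jar_mid (a point): loose little gel pot, blue with white cap, upright: point on its axis 30 mm above its underside; 60 mm high. Body 43 mm diameter up to 38 mm, neck 25 mm, cap 30 mm diameter from 47 to 60 mm up: take it by the cap, fingertips about 43 mm up, so that they clear both the shoulder and the tray's flange (whose top is 30 mm above the tray's inner floor).
- bottle_mid (a point): loose white bottle with a plain round blue screw cap, no nozzle, upright: point on its axis 67 mm up; 134 mm high. Straight round body 49 mm diameter up to 104 mm; hold it on the upper body, 80 to 95 mm up (not by the shoulder or cap).
- carton_mid (a point): loose small carton of lancets standing upright: its centre, 36 mm up. 31 mm along its x, 47 mm along its y, 72 mm high.
- nozzle_mid (a point): bystander to be left alone: loose bottle with a thin nozzle on top, 49 mm diameter, 152 mm high; point on its axis 76 mm up.
- swab_mid (a point): bystander to be left alone: loose frosted swab jar with a domed lid, about 100 mm across, 153 mm high; point on its axis 76 mm up.
There are look-alikes about, which are no part of the job. What is shaped like the part that bears carton_mid but yellow is not meant.

How it is judged:
By the outcome, as a careful person would: the job done as asked, in the order asked, and still so for the second after the job is handed in, with the robot touching nothing.
It also fails if it takes over 147 s, if anything falls off the work surface, if the arm or the gripper's body presses on something with over 40 N, if the wrist force passes 120 N, or if a joint passes its speed limit or range.

### The arm

A 6-joint arm with a two-finger parallel gripper is mounted at the origin on a cart in front of the work surface, level with it; the furniture and walls round the work are solid. World frame = base frame: x ahead of the robot, y to its left, z up, the work surface at z = 0. Lengths are in m, angles in rad, forces in N, time in s.
With the tool pointing down it reaches from about 0.375 to 0.975 m from the base axis. Payload 3.8 kg.
Tool frame: the origin (TCP) lies at the very end of the fingers, on their centre line; the grasp point (between the pads) lies 19 mm behind it; z points along the fingers, y is the line along which they close (so a half turn about z gives the same grasp; the last joint's range is limited). The gripper opens to 85 mm and grips with 20 to 120 N. Pads are 22 mm wide; open, the fingers measure 114 mm over their backs; the gripper's body (76 mm by 85 mm) begins 54 mm behind the grasp point. The pads swing forward as they close: fully open they stand 13 mm farther back than shut.
Start: joints at [1.192, 0.264, 1.604, -0, 1.274, -0.037], TCP at [0.226, 0.636, 0.231] pointing down, gripper open.
Joint ranges: [-2.63, 2.63], [-0.94, 2.18], [0.31, 2.57], [-1.31, 4.45], [0, 2.66], [-2.55, 2.55]. Speed limits (rad/s): [2.57, 2.57, 3.14, 3.14, 3.14, 3.14].

### API

Orientations are given as a rotation vector (axis times angle).
In Python, from workcell import monitor, viewer, job gives the robot as it stands. The module is installed in compiled form; this text tells all that it offers.
- The arm moves only by the tool step_arm, never from a script. Its argument "series" is one flat list of numbers, 4 for each row, row after row: the shift along the tool's x, y, z in m, then the turn about the tool's z in rad. A call has 1 to 8 rows; each row is the pose to reach, as a shift and turn from the pose commanded when the call began, along the tool's axes at that moment; what a row does not reach only later rows make up. A row lasts 1/8 s, in which the tool goes at most 62.5 mm and 10.7 degrees, less where a joint would pass 70% of its speed; a pose out of reach is approached as far as the arm can. A call with a gripper value outside its range is refused whole. "gripper" is the opening, from 0 (shut) to 1 (fully open), set as the call begins (left out, the last holds). The fingers move at their own pace and stop on an object; "newtons" is the grip in N (left out, the last holds). Time passes only in rows, so rows that repeat a pose let the fingers close. It gives the time, the measured TCP pose, the force, the opening and the grip force at its end, in the units of the state.
- monitor.read_state(): the state, without advancing time (a new reading comes with each control period).
- viewer.read_camera(name): name is "scene" or "top" or "wrist"; returns a dict with "image" (400x640x3 uint8, red, green, blue), "intrinsics" (3x3 intrinsics, pixels), "T" (4x4, takes a point from camera to world coordinates); the wrist camera has in their place "hand_eye" (4x4, takes a point from camera to tool coordinates, whose origin is the TCP and whose axes are the flange's). Camera axes: x right, y up, looking along -z (the intrinsics and any distortion apply to the point x, -y, -z); pixel columns grow to the right and rows downward; lengths in m; the calibration is good to about 2 mm. The wrist camera is an equidistant fisheye: a pixel r from the principal point sees the ray r / f radians off the axis. A picture is of the moment at which its call begins: read the wrist's pose just before it. There is no depth.
- job.finish_job(): hands the job in; it is judged then, once.
Trained networks look in a picture, given as the dict that the camera call returned (one of the last four; its "shot" number tells which), for a name from the list of things; names that differ only in an ending like _2 or _b are one class to them, and where a whole thing is asked for, a point or a joint stands for the part that bears it (a point fixed in the world has none). Each returns a list of dicts, best first, with "score" (0 to 1); they miss things now and then, are a little off and sometimes report something else, mostly with a low value. They report only what shows in the picture. A call takes as long as a camera call. They do not tell look-alikes from the thing itself.
- viewer.boxes_of(picture, label): "extent" ([centre column, centre row, width, height] in pixels, round what is visible of it).
- viewer.spot_point(picture, label): "point" ([column, row] in pixels: a listed point, or the origin of a listed thing).
The state is a dict: "time": time; "q": joint angles; "joint_vel": joint speeds; "joint_torque": joint torques, N m; "tool_pos": TCP position; "tcp_rot": TCP orientation; "wrist_force": force on the tool from outside, world axes, zero at the start; "torque": the same for the moment, N m; "width": opening from 0.0 (shut) to 1.0 (fully open); "grip_force": force on a finger pad.
Only numpy, scipy, OpenCV 4.12 (cv2) and the standard library are available. Lean on these libraries where they do the work, as an engineer would, in place of code of your own. Each camera call takes 0.05 s, during which the arm holds its last target. There are 200 camera calls.

## Working session

There is one attempt and no reset: what is moved stays moved. The work goes in short steps, Python scripts to look and compute and a tool call to move; the robot and the scene stay as the last step left them, time stands still between calls to the robot, and variables do not carry over. Pictures are saved under pics/ and viewed, at most 14 in all, crops included, and the job is handed in when it is done.

Besides the shell and the picture viewer there is one more tool, called as name(argument=value, ...) on one line, values as JSON. step_arm: Moves the arm, as the interface text tells. Its arguments: {"type":"object","properties":{"series":{"type":"array"},"gripper":{"type":"number"},"newtons":{"type":"number"}},"required":["series"]}

```bash
mkdir -p pics; cat > h.py <<'E'
import numpy as np, cv2
from scipy.spatial.transform import Rotation as R
from workcell import monitor, viewer, job
def cam(name):
    s=monitor.read_state(); p=viewer.read_camera(name)
    if name=="wrist":
        T=np.eye(4);T[:3,:3]=R.from_rotvec(s["tcp_rot"]).as_matrix();T[:3,3]=s["tool_pos"]
        p["Tw"]=T@np.array(p["hand_eye"])
    else: p["Tw"]=np.array(p["T"])
    p["name"]=name
    return p
def save(p,f,crop=None,scale=1):
    im=p["image"][:,:,::-1]
    if crop: im=im[crop[1]:crop[3],crop[0]:crop[2]]
    cv2.imwrite("pics/"+f,cv2.resize(im,None,fx=scale,fy=scale,interpolation=cv2.INTER_CUBIC))
def ray(p,uv):
    K=np.array(p["intrinsics"]); x=(uv[0]-K[0,2])/K[0,0]; y=(uv[1]-K[1,2])/K[1,1]
    if p["name"]=="wrist":
        r=np.hypot(x,y); d=np.array([x/r*np.sin(r),y/r*np.sin(r),np.cos(r)]) if r>0 else np.array([0,0,1.])
    else: d=np.array([x,y,1.])
    d=np.array([d[0],-d[1],-d[2]])
    return p["Tw"][:3,3],p["Tw"][:3,:3]@d
def onz(p,uv,z):
    o,d=ray(p,uv); return o+d*(z-o[2])/d[2]
def proj(p,P):
    K=np.array(p["intrinsics"]); c=np.linalg.inv(p["Tw"])@np.append(P,1); v=np.array([c[0],-c[1],-c[2]])
    if p["name"]=="wrist":
        t=np.arctan2(np.hypot(v[0],v[1]),v[2]); n=np.hypot(v[0],v[1]); q=v[:2]/n*t
    else: q=v[:2]/v[2]
    return np.array([K[0,0]*q[0]+K[0,2],K[1,1]*q[1]+K[1,2]])
E
cat > look.py <<'E'
from h import *
Z=dict(case=0,carrier=0,tray_grip=.056,thermometer_mid=.0055,jar_mid=.03,bottle_mid=.067,carton_mid=.036,nozzle_mid=.076,swab_mid=.076)
for n in ("top","scene"):
    p=cam(n); save(p,n+"0.png"); print(n,p.keys(),p["Tw"][:3,3].round(3),np.array(p["intrinsics"]).round(1).tolist())
    for k,z in Z.items():
        for d in viewer.spot_point(p,k)[:4]:
            if d["score"]>.2: print(k,round(d["score"],2),np.round(d["point"]),onz(p,d["point"],z).round(4))
s=monitor.read_state(); print(s["time"],s["tool_pos"],s["tcp_rot"])
print(R.from_rotvec(s["tcp_rot"]).as_matrix().round(3))
E
python3 look.py
```

```text
top dict_keys(['image', 'intrinsics', 'T', 'shot', 'Tw', 'name']) [ 0.221 -0.018  1.611] [[479.5, 0.0, 323.5], [0.0, 479.5, 201.7], [0.0, 0.0, 1.0]]
case 0.57 [325. 181.] [ 0.5902 -0.001   0.    ]
carrier 0.93 [397. 177.] [ 0.596  -0.2503  0.    ]
tray_grip 0.88 [246. 182.] [0.582  0.2622 0.056 ]
thermometer_mid 0.54 [304. 224.] [0.4415 0.0729 0.0055]
jar_mid 0.7 [396. 222.] [ 0.436  -0.2338  0.03  ]
bottle_mid 0.72 [358. 225.] [ 0.4253 -0.1077  0.067 ]
carton_mid 0.66 [258. 227.] [0.433  0.2243 0.036 ]
carton_mid 0.52 [371. 198.] [ 0.517 -0.154  0.036]
carton_mid 0.49 [358. 226.] [ 0.4258 -0.1077  0.036 ]
nozzle_mid 0.7 [444. 236.] [ 0.3795 -0.3804  0.076 ]
swab_mid 0.98 [211. 239.] [0.3923 0.3692 0.076 ]
scene dict_keys(['image', 'intrinsics', 'T', 'shot', 'Tw', 'name']) [-0.21  -0.606  0.537] [[362.2, 0.0, 318.2], [0.0, 362.2, 198.6], [0.0, 0.0, 1.0]]
case 0.56 [335. 202.] [0.5972 0.0062 0.    ]
carrier 0.66 [413. 226.] [ 0.6182 -0.2529  0.    ]
tray_grip 0.82 [275. 166.] [0.5976 0.2688 0.056 ]
thermometer_mid 0.64 [287. 216.] [0.4327 0.0559 0.0055]
jar_mid 0.69 [372. 246.] [ 0.4267 -0.2379  0.03  ]
bottle_mid 0.68 [328. 217.] [ 0.4194 -0.1078  0.067 ]
carton_mid 0.82 [361. 221.] [ 0.5    -0.1577  0.036 ]
carton_mid 0.55 [252. 192.] [0.4332 0.2039 0.036 ]
nozzle_mid 0.7 [426. 263.] [ 0.3876 -0.3886  0.076 ]
swab_mid 0.68 [210. 173.] [0.3894 0.3546 0.076 ]
1.0 [0.22623074 0.63593728 0.2312676 ] [-5.34248066e-01 -3.09583180e+00  5.47240714e-05]
[[-0.942  0.335 -0.   ]
 [ 0.335  0.942 -0.   ]
 [-0.    -0.    -1.   ]]
```

View pics/top0.png

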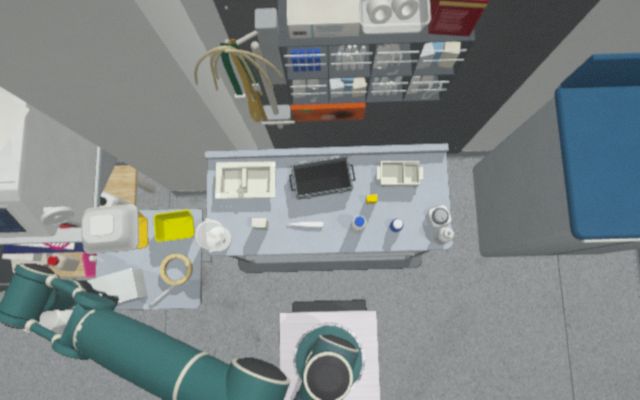

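View pics/scene0.png

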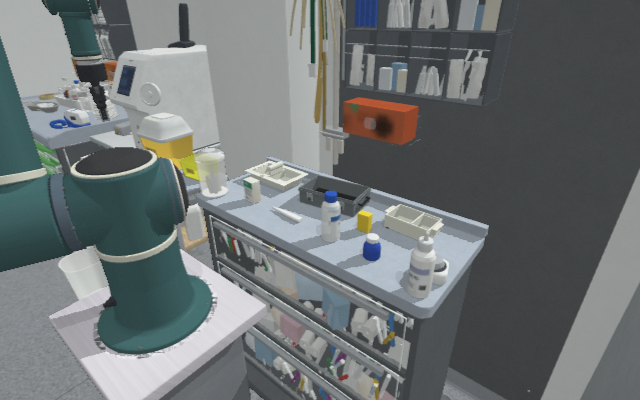

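Candidates: white/green carton at top (259,223) and scene (252,190), yellow carton at top (371,198), so the white one is meant. The blue-capped bottle at top (359,222) has no nozzle; the nozzle bottle is at (445,235). The blue pot is at (397,225); a white pot at (440,215) is a look-alike. I'll fly over for wrist views.

step_arm(series=[-0.02,-0.02,-0.02,0,-0.06,-0.06,-0.04,-0.05,-0.1,-0.1,-0.06,-0.1,-0.14,-0.14,-0.08,-0.16,-0.18,-0.18,-0.09,-0.22,-0.22,-0.22,-0.1,-0.28,-0.26,-0.26,-0.12,-0.342,-0.3,-0.3,-0.13,-0.342], gripper=1)

```text
time: 2.0
tool_pos: [0.4091, 0.2513, 0.3628]
tcp_rot: [-0.002, 3.139, 0.002]
wrist_force: [0.5, 0.7, -0.4]
width: 1.002
grip_force: 0.0
```

step_arm(series=[-0.03,-0.05,0,0,-0.06,-0.09,0,0,-0.07,-0.1,0,0,-0.07,-0.1,0,0])

```text
time: 2.5
tool_pos: [0.4786, 0.1524, 0.3611]
tcp_rot: [-0.003, -3.141, -0.001]
wrist_force: [-0.1, 0.4, -0.2]
width: 0.998
grip_force: 0.0
```

```bash
cat > wl.py <<'E'
from h import *
import sys
Z=dict(case=0,carrier=0,tray_grip=.056,thermometer_mid=.0055,jar_mid=.03,bottle_mid=.067,carton_mid=.036,nozzle_mid=.076,swab_mid=.076)
p=cam("wrist"); save(p,sys.argv[1]); s=monitor.read_state()
print(s["time"],s["tool_pos"].round(4) if hasattr(s["tool_pos"],'round') else s["tool_pos"],R.from_rotvec(s["tcp_rot"]).as_matrix().round(3).tolist())
print("cam",p["Tw"].round(3).tolist(),p["intrinsics"])
for k,z in Z.items():
    for d in viewer.spot_point(p,k)[:3]:
        if d["score"]>.25: print(k,round(d["score"],2),np.round(d["point"],1),onz(p,d["point"],z).round(4))
np.savez(sys.argv[1]+".npz",image=p["image"],Tw=p["Tw"],K=p["intrinsics"])
E
python3 wl.py w1.png
```

```text
2.55 [0.4781 0.1532 0.3611] [[-1.0, 0.0, -0.001], [0.0, 1.0, 0.001], [0.001, 0.001, -1.0]]
cam [[0.001, -0.958, -0.288, 0.405], [1.0, 0.001, -0.0, 0.154], [0.001, -0.288, 0.958, 0.504], [0.0, 0.0, 0.0, 1.0]] [[309.70691629   0.         315.99623016]
 [  0.         309.70691629 197.88311122]
 [  0.           0.           1.        ]]
case 0.61 [233.9 218.4] [0.5946 0.0076 0.    ]
carrier 0.6 [117.5 219.3] [ 0.6016 -0.2493  0.    ]
carrier 0.39 [357.6 133.4] [0.4468 0.2217 0.    ]
tray_grip 0.93 [387.9 228.9] [0.5915 0.2683 0.056 ]
tray_grip 0.31 [102.5 137.7] [ 0.4317 -0.2121  0.056 ]
thermometer_mid 0.81 [267.  128.7] [0.4383 0.0748 0.0055]
jar_mid 0.56 [103.9 134.2] [ 0.4272 -0.229   0.03  ]
bottle_mid 0.68 [148.3 130.3] [ 0.4267 -0.1065  0.067 ]
carton_mid 0.76 [142.5 179.5] [ 0.5122 -0.1471  0.036 ]
carton_mid 0.67 [357.6 136.9] [0.4492 0.2169 0.036 ]
nozzle_mid 0.72 [ 39.  125.9] [ 0.392  -0.3668  0.076 ]
```

View pics/w1.png

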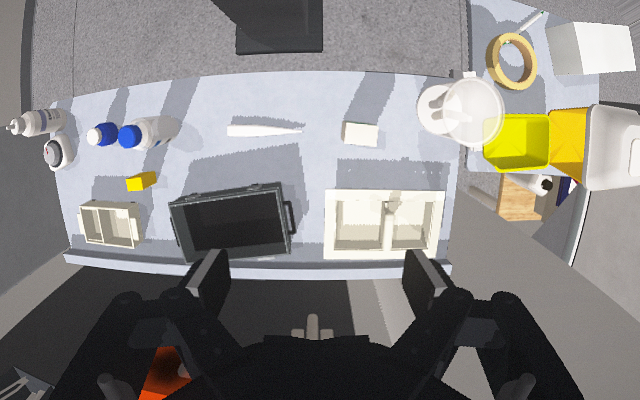

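The wrist view shows, left to right: carrier (108,222), narrow cell apparently on the left, case (235,222) slightly turned, tray (387,225), white carton (360,132), yellow carton (141,181), thermometer (265,130), bottle (147,132), pot (102,134). Next, closer views.

step_arm(series=[0,-0.05,0.02,0,0,-0.11,0.05,0,0,-0.17,0.08,0,0,-0.23,0.1,0,0,-0.29,0.1,0,0,-0.32,0.1,0,0,-0.33,0.1,0,0,-0.33,0.1,0])

```text
time: 4.0
tool_pos: [0.4784, -0.1772, 0.2613]
tcp_rot: [-0.001, -3.142, -0.001]
wrist_force: [-0.2, 0.7, 0.4]
width: 0.997
grip_force: 0.0
```

```bash
python3 wl.py w2.png
```

```text
4.05 [ 0.4785 -0.1765  0.2613] [[-1.0, -0.0, 0.0], [-0.0, 1.0, 0.001], [-0.0, 0.001, -1.0]]
cam [[-0.0, -0.958, -0.288, 0.405], [1.0, 0.0, -0.001, -0.176], [0.001, -0.288, 0.958, 0.404], [0.0, 0.0, 0.0, 1.0]] [[309.70691629   0.         315.99623016]
 [  0.         309.70691629 197.88311122]
 [  0.           0.           1.        ]]
case 0.88 [432.8 239.9] [5.927e-01 2.000e-04 0.000e+00]
carrier 0.65 [262.4 248.3] [ 0.6035 -0.2542  0.    ]
tray_grip 0.88 [579.4 245.1] [0.5935 0.2717 0.056 ]
tray_grip 0.51 [436.  241.5] [ 0.5692 -0.0193  0.056 ]
thermometer_mid 0.75 [486.  138.8] [0.4368 0.0669 0.0055]
jar_mid 0.55 [266.9 126.7] [ 0.4276 -0.2352  0.03  ]
bottle_mid 0.8 [376.  127.9] [ 0.4263 -0.1101  0.067 ]
bottle_mid 0.63 [487.6 138.8] [0.4317 0.0318 0.067 ]
carton_mid 0.9 [330.5 193.9] [ 0.5106 -0.1579  0.036 ]
nozzle_mid 0.59 [144.6  99.3] [ 0.3845 -0.3742  0.076 ]
swab_mid 0.87 [634.9 136.4] [0.3964 0.3572 0.076 ]
```

step_arm(series=[0.01,0.05,0,0,0.02,0.11,0,0,0.03,0.17,0,0,0.04,0.23,0,0,0.04,0.29,0,0,0.04,0.33,0,0,0.04,0.34,0,0,0.04,0.34,0,0])

```text
time: 5.5
tool_pos: [0.4383, 0.1628, 0.2612]
tcp_rot: [0.003, -3.141, 0.001]
wrist_force: [-0.5, -0.4, 0.7]
width: 1.001
grip_force: 0.0
```

```bash
python3 wl.py w3.png
```

```text
5.55 [0.4383 0.1621 0.2612] [[-1.0, -0.0, -0.0], [-0.0, 1.0, -0.001], [0.0, -0.001, -1.0]]
cam [[-0.003, -0.958, -0.288, 0.365], [1.0, -0.003, -0.0, 0.164], [-0.001, -0.288, 0.958, 0.404], [0.0, 0.0, 0.0, 1.0]] [[309.70691629   0.         315.99623016]
 [  0.         309.70691629 197.88311122]
 [  0.           0.           1.        ]]
case 0.9 [217. 266.] [ 0.5966  0.0114 -0.    ]
carrier 0.79 [ 91.4 261.6] [ 0.61  -0.249 -0.   ]
tray_grip 0.71 [394.9 287.8] [0.597  0.2716 0.056 ]
thermometer_mid 0.97 [245.4 165.1] [0.4394 0.0699 0.0055]
jar_mid 0.57 [ 65.7 171.1] [ 0.4341 -0.2335  0.03  ]
bottle_mid 0.69 [106.  168.5] [ 0.4267 -0.1117  0.067 ]
carton_mid 0.89 [108.3 221. ] [ 0.5129 -0.1503  0.036 ]
carton_mid 0.58 [362.1 172. ] [0.4423 0.2202 0.036 ]
swab_mid 0.68 [ 86.4 257.5] [ 0.5578 -0.1801  0.076 ]
swab_mid 0.3 [ 68.1 167.8] [ 0.4211 -0.1783  0.076 ]
```

View pics/w2.png

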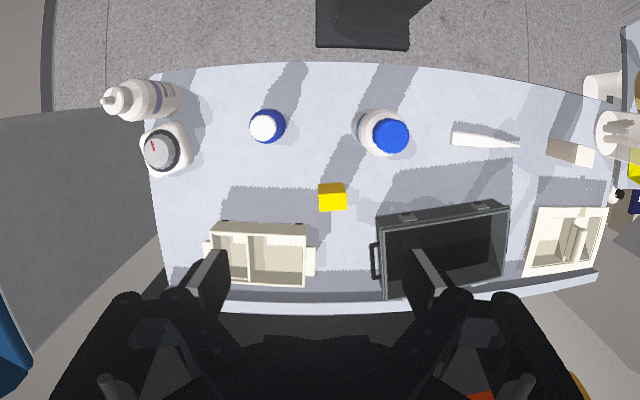

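View pics/w3.png

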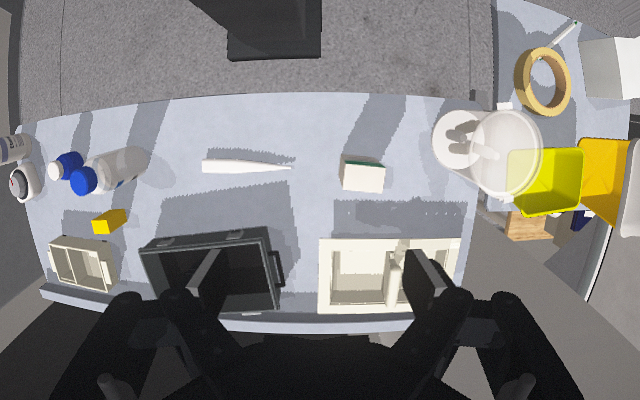

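Narrow cell confirmed on the −y side: in w2 the divider is at col 248 and the narrow cell at 211–248. The white/green carton is at (362,175) in w3, the yellow one at (110,221). I'll overlay model wireframes to refine the poses.

```bash
cat > ov.py <<'E'
from h import *
def load(f):
    z=np.load(f+".npz"); return dict(image=z["image"],Tw=z["Tw"],intrinsics=z["K"],name="wrist")
def rect(c,yaw,lx,ly,z,oy=0):
    a=np.array([[-1,-1],[1,-1],[1,1],[-1,1]])*[lx/2,ly/2]+[0,oy]; C,S=np.cos(yaw),np.sin(yaw)
    return [np.array([c[0]+C*u-S*v,c[1]+S*u+C*v,z]) for u,v in a]
def draw(im,p,pts,col,crop,s):
    q=np.array([(proj(p,P)-crop[:2]+.5)*s for P in pts]); cv2.polylines(im,[(q*8).astype(np.int32)],True,col,1,cv2.LINE_AA,3)
def crop(p,c,s): return cv2.resize(np.ascontiguousarray(p["image"][c[1]:c[3],c[0]:c[2],::-1]),None,fx=s,fy=s,interpolation=cv2.INTER_CUBIC)
E
cat > fit1.py <<'E'
from ov import *
P2,P3=load("w2.png"),load("w3.png")
def seg(p,c,z,thr):
    im=p["image"].astype(int); m=(im.min(2)>thr).astype(np.uint8); n,l,st,ce=cv2.connectedComponentsWithStats(m)
    i=l[int(c[1]),int(c[0])]; ys,xs=np.where(l==i); pts=np.array([onz(p,(x,y),z)[:2]*1000 for x,y in zip(xs,ys)],np.float32)
    r=cv2.minAreaRect(pts); print(st[i],np.round(r[0],1),np.round(r[1],1),round(r[2],1),im[int(c[1]),int(c[0])])
for t in (180,200,220): seg(P3,(362,178),.072,t); seg(P3,(240,166),.011,t)
c2=(195,205,515,305);c3=(140,140,470,320)
a=crop(P2,c2,2.4); b=crop(P3,c3,2.3)
for o,z,lx,ly,oy,y in [((.605,-.254),.04,.072,.072,.025,0),((.605,-.254),.04,.064,.046,-.038,0),((.605,-.254),.04,.08,.130,0,0)]:
    draw(a,P2,rect(o,y,lx,ly,z,oy),(0,0,255),c2,2.4)
for im,p,c,s in((a,P2,c2,2.4),(b,P3,c3,2.3)):
    draw(im,p,rect((.594,.006),-.12,.112,.19,.052),(0,255,0),c,s)
    draw(im,p,rect((.594,.006),-.12,.104,.182,.008),(255,255,0),c,s)
draw(b,P3,rect((.593,.270),0,.124,.202,.033),(0,0,255),c3,2.3)
draw(b,P3,rect((.593,.270),0,.066,.016,.064),(0,0,255),c3,2.3)
draw(b,P3,rect((.44,.22),0,.031,.047,.072),(0,0,255),c3,2.3)
draw(b,P3,rect((.439,.07),1.57,.122,.02,.011),(0,0,255),c3,2.3)
h=np.zeros((a.shape[0]+b.shape[0],800,3),np.uint8); h[:a.shape[0],:a.shape[1]]=a; h[a.shape[0]:,:b.shape[1]]=b
h=cv2.resize(h,(int(800*min(1,600/h.shape[0])),min(600,h.shape[0]))); cv2.imwrite("pics/c1.png",h); print(h.shape)
E
python3 fit1.py
```

```text
[  123    89   420   225 42694] [486.5 173.3] [294.7 581.8] 3.2 [246 241 233]
[  123    89   420   225 42694] [508.9 175.1] [348.8 688.7] 3.2 [249 247 245]
[ 228   93  203  109 7323] [408.4 182.8] [120.  228.6] 0.1 [246 241 233]
[ 186  148  105   45 1472] [439.6  57.6] [ 59.4 144. ] 5.6 [249 247 245]
[ 343  164   42   30 1010] [442.5 216.8] [45.1 29.7] 85.0 [246 241 233]
[202 161  89  13 804] [441.2  69.7] [120.8  16.4] 88.7 [249 247 245]
(600, 733, 3)
```

View pics/c1.png

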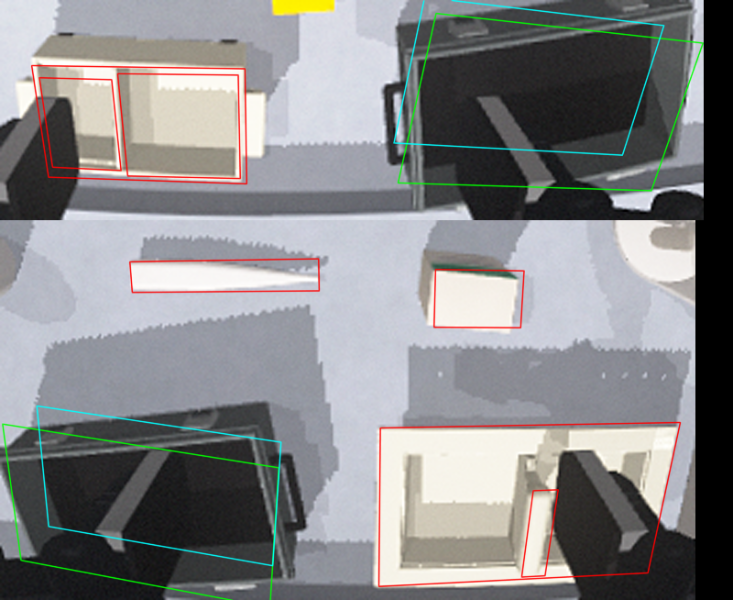

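Carton (0.4425, 0.217), long side at 85°. Thermometer (0.441, 0.070), 88.7°. The carrier overlay matches at (0.605, −0.254), yaw ≈ 0. The case yaw is positive; I'll refine it later. Now the carton.

step_arm(series=[-0.002,0.028,0.02,0.045,-0.004,0.055,0.05,0.087,-0.004,0.055,0.09,0.087,-0.004,0.055,0.13,0.087,-0.004,0.055,0.17,0.087,-0.004,0.055,0.2,0.087,-0.004,0.055,0.219,0.087,-0.004,0.055,0.219,0.087])

```text
time: 7.0
tool_pos: [0.4408, 0.217, 0.0406]
tcp_rot: [-0.136, -3.135, 0.003]
wrist_force: [-0.6, -0.1, 0.3]
width: 1.002
grip_force: 0.0
```

step_arm(series=[0,0,0,0,0,0,0,0,0,0,0,0,0,0,0,0], gripper=0.2, newtons=40)

```text
time: 7.5
tool_pos: [0.4437, 0.2183, 0.0438]
tcp_rot: [0.136, 3.136, 0.002]
wrist_force: [-0.7, -0.3, 6.6]
width: 0.54
grip_force: 42.3
```

step_arm(series=[0,0,0,0,0,0,-0.01,0])

```text
time: 7.75
tool_pos: [0.4416, 0.2174, 0.0521]
tcp_rot: [-0.136, -3.137, 0.001]
wrist_force: [-0.1, 0.7, -0.9]
width: 0.543
grip_force: 41.7
```

step_arm(series=[0,0,-0.04,0,-0.012,-0.03,-0.08,0.1,-0.033,-0.079,-0.11,0.25,-0.056,-0.133,-0.11,0.4,-0.078,-0.187,-0.11,0.55,-0.101,-0.242,-0.11,0.7,-0.124,-0.296,-0.11,0.85,-0.144,-0.345,-0.11,1.0])

```text
time: 8.75
tool_pos: [0.5559, -0.1404, 0.1625]
tcp_rot: [-1.632, -2.684, -0.0]
wrist_force: [0.6, 0.0, -0.4]
width: 0.542
grip_force: 41.6
```

```bash
cat > go.py <<'E'
from h import *
import sys
# go.py x y z yawdeg(of tool y, mod 180) -> shift & turn
x,y,z,a=map(float,sys.argv[1:5]); s=monitor.read_state(); M=R.from_rotvec(s["tcp_rot"]).as_matrix()
d=M.T@(np.array([x,y,z])-s["tool_pos"]); cur=np.degrees(np.arctan2(M[1,1],M[0,1]))
t=-((a-cur+90)%180-90)
print("t",s["time"],"pos",np.round(s["tool_pos"],4),"yaw",round(cur,1),"q6",round(s["q"][5],2),"shift",d.round(4),"turn",round(np.radians(t),3),"alt",round(np.radians(t-180*np.sign(t)),3))
E
python3 go.py .605 -.292 .162 0
```

```text
t 8.75 pos [ 0.5559 -0.1404  0.1625] yaw 27.4 q6 -0.77 shift [-0.1571 -0.0262  0.0005] turn 0.478 alt -2.663
```

step_arm(series=[-0.04,-0.007,0,0.12,-0.08,-0.014,0,0.25,-0.12,-0.02,0,0.37,-0.147,-0.025,0,0.45,-0.157,-0.026,0,0.478,-0.157,-0.026,0,0.478,-0.157,-0.026,0,0.478])

```text
time: 9.62
tool_pos: [0.6055, -0.2882, 0.1621]
tcp_rot: [-2.212, -2.229, -0.0]
wrist_force: [-0.4, -0.2, -0.3]
width: 0.538
grip_force: 41.6
```

```bash
python3 wl.py w4.png | grep -v cam; python3 go.py .605 -.292 .047 0
python3 - <<'E'
from ov import *
p=load("w4.png"); c=(120,100,520,400); im=crop(p,c,2)
o=(.605,-.254)
for z,lx,ly,oy in [(.04,.08,.13,0),(.04,.072,.072,.025),(.04,.064,.046,-.038)]: draw(im,p,rect(o,0,lx,ly,z,oy),(0,0,255),c,2)
cv2.imwrite("pics/c2.png",im)
E
```

```text
9.675 [ 0.6056 -0.2882  0.1622] [[-0.008, 1.0, -0.001], [1.0, 0.008, 0.001], [0.001, -0.001, -1.0]]
 [  0.         309.70691629 197.88311122]
 [  0.           0.           1.        ]]
carrier 0.9 [315.  150.8] [ 0.6041 -0.2567  0.    ]
jar_mid 0.7 [139.2 138.4] [ 0.4291 -0.2362  0.03  ]
bottle_mid 0.84 [119.1   3.7] [ 0.4294 -0.1072  0.067 ]
carton_mid 0.67 [220.8  50.7] [ 0.5207 -0.1604  0.036 ]
carton_mid 0.64 [319.5 246.8] [ 0.6092 -0.3437  0.036 ]
nozzle_mid 0.56 [110.6 284.8] [ 0.3904 -0.3799  0.076 ]
t 10.125 pos [ 0.6059 -0.2894  0.1623] yaw 0.4 q6 -0.49 shift [-0.0026 -0.0009  0.1153] turn 0.006 alt -3.135
```

View pics/c2.png

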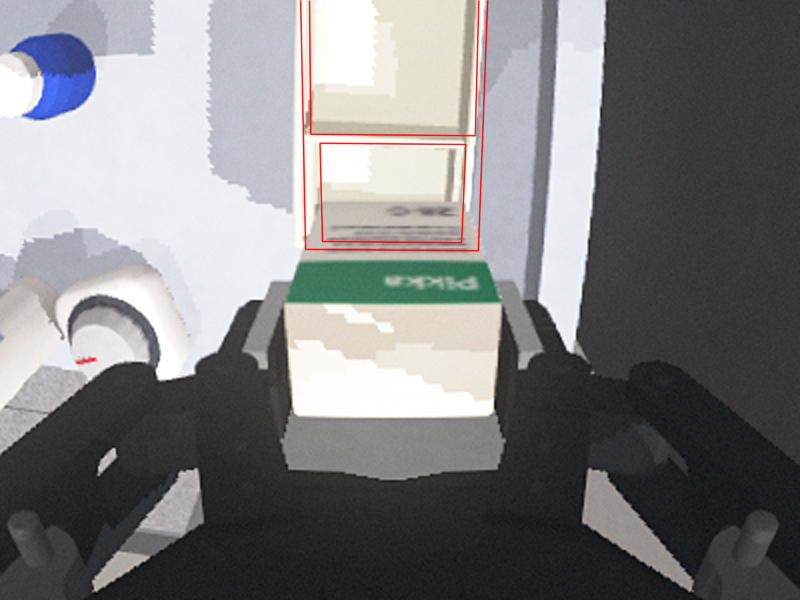

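The carrier overlay agrees within ~2 mm (picture rim about 4 px left), and the carton hangs upright. Lowering it.

step_arm(series=[-0.003,-0.0025,0.02,0,-0.003,-0.0025,0.05,0,-0.003,-0.0025,0.08,0,-0.003,-0.0025,0.1,0,-0.003,-0.0025,0.11,0,-0.003,-0.0025,0.114,0,-0.003,-0.0025,0.115,0,-0.003,-0.0025,0.115,0])

```text
time: 11.12
tool_pos: [0.6043, -0.2929, 0.0484]
tcp_rot: [2.213, 2.227, 0.001]
wrist_force: [0.1, 0.9, -0.7]
width: 0.54
grip_force: 41.8
```

step_arm(series=[0,0,0,0,0,0,0,0,0,0,0,0,0,0,-0.03,0,0,0,-0.08,0,0,0,-0.14,0,0,0,-0.17,0,0,0,-0.17,0], gripper=0.85)

```text
time: 12.12
tool_pos: [0.6056, -0.2936, 0.2219]
tcp_rot: [2.209, 2.223, 0.004]
wrist_force: [0.7, -0.4, -0.5]
width: 0.847
grip_force: 0.0
```

```bash
python3 wl.py w5.png | grep -v cam; python3 go.py .428 -.109 .21 0; python3 - <<'E'
from ov import *
p=load("w5.png"); c=(60,0,460,300); im=crop(p,c,2)
o=(.6035,-.254)
for z,lx,ly,oy in [(.04,.08,.13,0),(.04,.072,.072,.025)]: draw(im,p,rect(o,0,lx,ly,z,oy),(0,0,255),c,2)
cv2.imwrite("pics/c3.png",im)
E
```

```text
12.175 [ 0.6042 -0.2929  0.2189] [[-0.006, 1.0, 0.003], [1.0, 0.006, -0.002], [-0.002, 0.003, -1.0]]
 [  0.         309.70691629 197.88311122]
 [  0.           0.           1.        ]]
carrier 0.97 [314.5 138.6] [ 0.6051 -0.257   0.    ]
jar_mid 0.61 [167.  128.6] [ 0.434  -0.2378  0.03  ]
carton_mid 0.94 [233.9  51.5] [ 0.5188 -0.157   0.036 ]
carton_mid 0.64 [314.4 176.5] [ 0.6051 -0.2946  0.036 ]
nozzle_mid 0.44 [148.8  11. ] [ 0.4354 -0.109   0.076 ]
swab_mid 0.44 [312.7 141.2] [ 0.6032 -0.2514  0.076 ]
t 12.625 pos [ 0.6031 -0.2923  0.2162] yaw 0.3 q6 -0.49 shift [ 0.1843 -0.174   0.0066] turn 0.006 alt -3.136
```

View pics/c3.png

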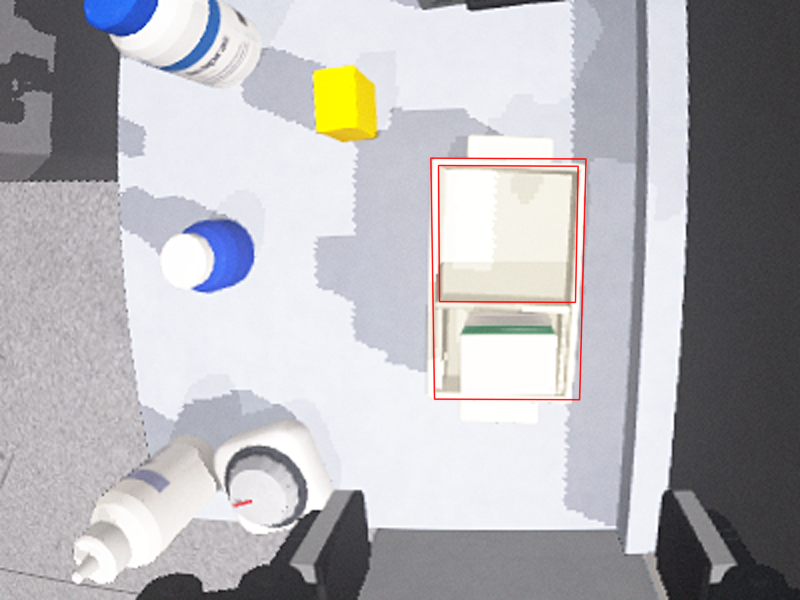

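Carton stands upright in the narrow cell, and the carrier overlay fits. Next the blue-capped bottle at (0.427, −0.109).

step_arm(series=[0.04,-0.038,0,0,0.085,-0.081,0,0,0.13,-0.124,0,0,0.165,-0.158,0,0,0.18,-0.173,0,0,0.183,-0.176,0,0,0.183,-0.176,0,0,0.183,-0.176,0.02,0], gripper=1)

```text
time: 13.62
tool_pos: [0.4289, -0.1119, 0.199]
tcp_rot: [2.212, 2.224, 0.003]
wrist_force: [-0.2, 1.0, -0.0]
width: 0.996
grip_force: 0.0
```

```bash
python3 go.py .427 -.109 .066 0; python3 - <<'E'
from ov import *
s=monitor.read_state(); p=cam("wrist"); print(s["tool_pos"])
im=crop(p,(120,150,520,400),2); c=(120,150,520,400)
for z,r in((.104,.0245),(.134,.014)):
    draw(im,p,[np.array([.427+r*np.cos(t),-.109+r*np.sin(t),z]) for t in np.linspace(0,6.28,40)],(0,0,255),c,2)
cv2.imwrite("pics/c4.png",im)
E
```

```text
t 13.625 pos [ 0.4289 -0.1119  0.199 ] yaw 0.3 q6 -0.32 shift [ 0.0031 -0.0025  0.133 ] turn 0.006 alt -3.136
[ 0.42889273 -0.11185909  0.19901135]
```

View pics/c4.png

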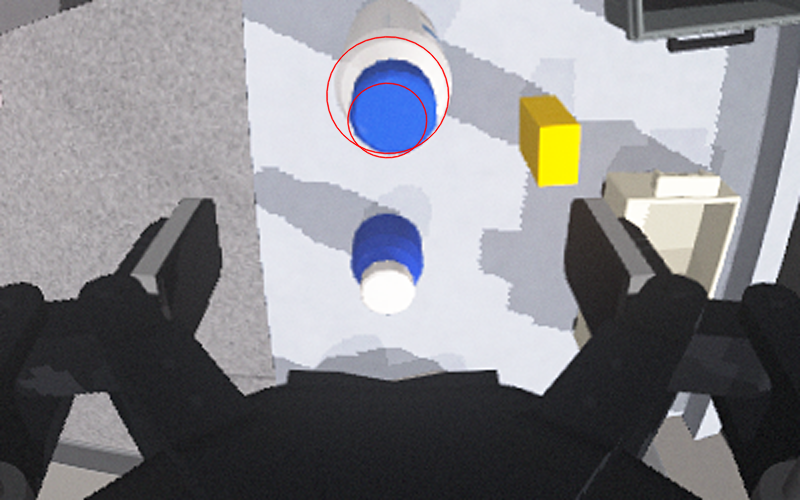

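Bottle cap at (394,112) lies about 2 mm right (+x) of the overlay, so the centre is (0.429, −0.108). Descend and grip.

step_arm(series=[0.003,0,0.03,0,0.003,0,0.07,0,0.003,0,0.1,0,0.003,0,0.12,0,0.003,0,0.13,0,0.003,0,0.132,0,0.003,0,0.132,0])

```text
time: 14.55
tool_pos: [0.4272, -0.108, 0.066]
tcp_rot: [2.214, 2.227, 0.001]
wrist_force: [0.6, -0.6, 1.2]
width: 0.999
grip_force: 0.0
```

step_arm(series=[0,0,0,0,0,0,0,0,0,0,0,0,0,0,0,0,0,0,-0.02,0,0,0,-0.06,0,0,0,-0.09,0,0,0,-0.09,0], gripper=0.2, newtons=50)

```text
time: 15.55
tool_pos: [0.428, -0.1081, 0.1573]
tcp_rot: [2.212, 2.225, 0.004]
wrist_force: [0.4, 0.2, -2.4]
width: 0.562
grip_force: 51.9
```

```bash
python3 go.py .6035 -.228 .157 0; python3 - <<'E'
from h import *
s=monitor.read_state(); print(s["width"],s["grip_force"],s["wrist_force"])
E
```

```text
t 15.55 pos [ 0.428  -0.1081  0.1573] yaw 0.3 q6 -0.31 shift [-0.121   0.1747  0.0014] turn 0.006 alt -3.136
0.562357145072975 51.89572870731354 [ 0.43763883  0.15766879 -2.39509656]
```

step_arm(series=[-0.02,0.03,-0.02,0,-0.048,0.07,-0.03,0,-0.076,0.11,-0.03,0,-0.1,0.145,-0.03,0,-0.115,0.168,-0.03,0,-0.121,0.175,-0.03,0,-0.121,0.175,-0.02,0,-0.121,0.175,0,0])

```text
time: 16.55
tool_pos: [0.6014, -0.227, 0.1544]
tcp_rot: [-2.215, -2.228, -0.0]
wrist_force: [-0.8, 0.4, -1.3]
width: 0.562
grip_force: 52.0
```

step_arm(series=[0,0,0.02,0,0,0,0.045,0,0,0,0.065,0,0,0,0.078,0,0,0,0.084,0,0,0,0.0855,0,0,0,0.0855,0,0,0,0.0855,0])

```text
time: 17.55
tool_pos: [0.6027, -0.2277, 0.0704]
tcp_rot: [2.214, 2.227, 0.001]
wrist_force: [-0.0, 1.3, -0.6]
width: 0.557
grip_force: 52.1
```

step_arm(series=[0,0,0,0,0,0,0,0,0,0,0,0,0,0,0,0,0,0,-0.03,0,0,0,-0.08,0,0,0,-0.14,0,0,0,-0.14,0], gripper=0.9)

```text
time: 18.55
tool_pos: [0.6062, -0.2292, 0.2176]
tcp_rot: [2.206, 2.219, 0.008]
wrist_force: [1.3, 0.6, -0.6]
width: 0.897
grip_force: 0.0
```

```bash
python3 go.py .441 .0697 .2 0; python3 - <<'E'
from ov import *
p=cam("scene"); a=crop(p,(340,160,520,300),3)
q=cam("wrist"); save(q,"w6.png"); b=crop(q,(220,60,420,300),1.75)
h=np.zeros((420,900,3),np.uint8); h[:a.shape[0],:540]=a; h[:b.shape[0],540:540+b.shape[1]]=b[:420]
cv2.imwrite("pics/c5.png",cv2.resize(h,None,fx=.88,fy=.88))
E
```

```text
t 18.55 pos [ 0.6062 -0.2292  0.2176] yaw 0.3 q6 -0.41 shift [ 0.3    -0.1635  0.014 ] turn 0.006 alt -3.135
```

View pics/c5.png

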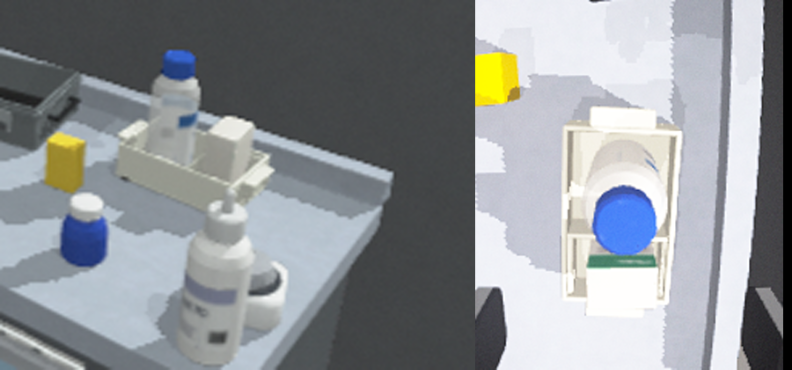

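Both kit pieces stand upright in the carrier: bottle in the wider cell, carton in the narrow one. Next, measure the case.

step_arm(series=[0.04,-0.005,-0.03,0,0.08,-0.012,-0.06,0,0.1,-0.015,-0.08,0,0.1,-0.015,-0.08,0,0.1,-0.015,-0.08,0], gripper=0.5)

```text
time: 19.27
tool_pos: [0.5859, -0.1282, 0.2879]
tcp_rot: [-2.214, -2.227, 0.003]
wrist_force: [0.3, -0.3, -0.8]
width: 0.5
grip_force: 0.0
```

```bash
python3 wl.py w7.png | egrep "^case|therm|tray"; python3 - <<'E'
from ov import *
p=load("w7.png"); c=(180,20,460,230); im=crop(p,c,2.8)
for z,lx,ly in [(.052,.112,.19),(.052,.104,.182),(.008,.104,.182)]: draw(im,p,rect((.594,.006),.12,lx,ly,z),(0,0,255),c,2.8)
cv2.imwrite("pics/c6.png",im)
E
```

```text
case 0.61 [322.9  64.9] [0.5935 0.0057 0.    ]
thermometer_mid 0.87 [214.3  23.8] [0.441  0.072  0.0055]
```

View pics/c6.png

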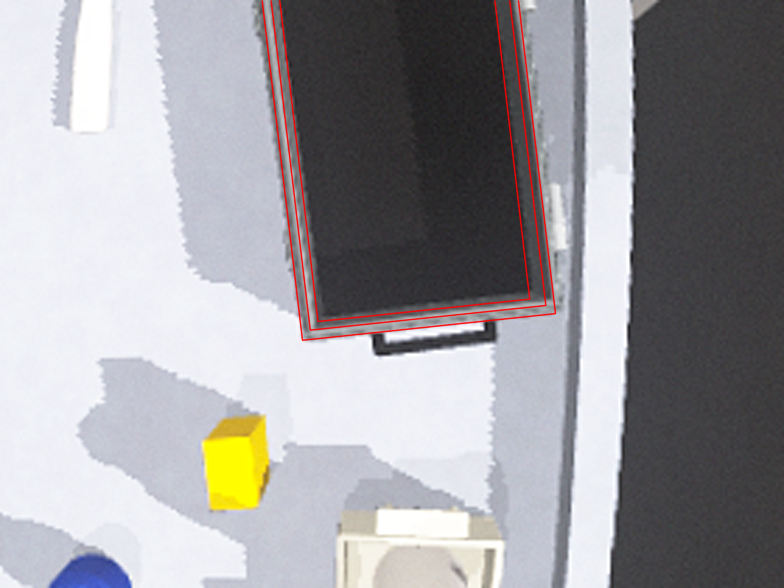

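The case overlay fits almost exactly at (0.594, 0.006), yaw 0.12. Now the thermometer at (0.441, 0.070).

step_arm(series=[0.03,-0.02,0.02,0,0.08,-0.055,0.05,0,0.125,-0.09,0.08,0.01,0.165,-0.12,0.12,0.02,0.19,-0.138,0.15,0.02,0.198,-0.144,0.17,0.02,0.198,-0.144,0.18,0.02,0.198,-0.144,0.18,0.02])

```text
time: 20.78
tool_pos: [0.4416, 0.0692, 0.1097]
tcp_rot: [2.237, 2.206, -0.001]
wrist_force: [0.1, -0.6, 0.2]
width: 0.499
grip_force: 0.0
```

```bash
python3 go.py .441 .070 .004 -1.3; python3 wl.py w8.png | egrep "therm"
```

```text
t 20.775 pos [0.4416 0.0692 0.1097] yaw -0.8 q6 0.11 shift [ 0.0008 -0.0006  0.1057] turn 0.009 alt -3.133
thermometer_mid 0.75 [315.1 197.7] [0.4408 0.0694 0.0055]
```

step_arm(series=[0.001,-0.0005,0.03,0.01,0.001,-0.0005,0.06,0.01,0.001,-0.0005,0.085,0.01,0.001,-0.0005,0.1,0.01,0.001,-0.0005,0.1045,0.01,0.001,-0.0005,0.1045,0.01])

```text
time: 22.02
tool_pos: [0.4412, 0.0706, 0.0056]
tcp_rot: [2.248, 2.194, 0.0]
wrist_force: [-0.1, -0.2, 0.1]
width: 0.498
grip_force: 0.0
```

step_arm(series=[0,0,0,0,0,0,0,0,0,0,0,0,0,0,0,0], gripper=0, newtons=40)

```text
time: 22.52
tool_pos: [0.4419, 0.0707, 0.0062]
tcp_rot: [2.247, 2.194, 0.002]
wrist_force: [0.2, 0.5, 6.2]
width: 0.156
grip_force: 39.2
```

step_arm(series=[0,0,0,0,0,0,-0.02,0,0,0,-0.06,0,0,0,-0.1,0,0,0,-0.12,0,0,0,-0.12,0])

```text
time: 23.28
tool_pos: [0.4421, 0.0707, 0.1269]
tcp_rot: [2.246, 2.193, 0.005]
wrist_force: [-0.5, 0.9, -0.6]
width: 0.152
grip_force: 38.4
```

```bash
python3 go.py .594 .006 .125 6.9
```

```text
t 23.275 pos [0.4421 0.0707 0.1269] yaw -1.4 q6 0.13 shift [-0.061   0.1534  0.0024] turn -0.144 alt 2.997
```

step_arm(series=[-0.012,0.03,0,-0.03,-0.026,0.065,0,-0.07,-0.04,0.1,0,-0.11,-0.052,0.132,0,-0.135,-0.059,0.148,0,-0.144,-0.061,0.153,0,-0.144,-0.061,0.153,0,-0.144])

```text
time: 24.15
tool_pos: [0.5912, 0.0061, 0.1245]
tcp_rot: [-2.083, -2.349, 0.002]
wrist_force: [0.3, -0.2, -0.7]
width: 0.156
grip_force: 38.4
```

```bash
python3 go.py .594 .006 .013 6.9; python3 - <<'E'
from ov import *
p=cam("wrist"); c=(180,0,460,300); im=crop(p,c,2)
for z,lx,ly in [(.052,.112,.19)]: draw(im,p,rect((.594,.006),.12,lx,ly,z),(0,0,255),c,2)
cv2.imwrite("pics/c7.png",im)
E
```

```text
t 24.15 pos [0.5912 0.0061 0.1245] yaw 6.9 q6 -0.15 shift [-0.0005  0.003   0.1115] turn -0.001 alt 3.141
```

View pics/c7.png

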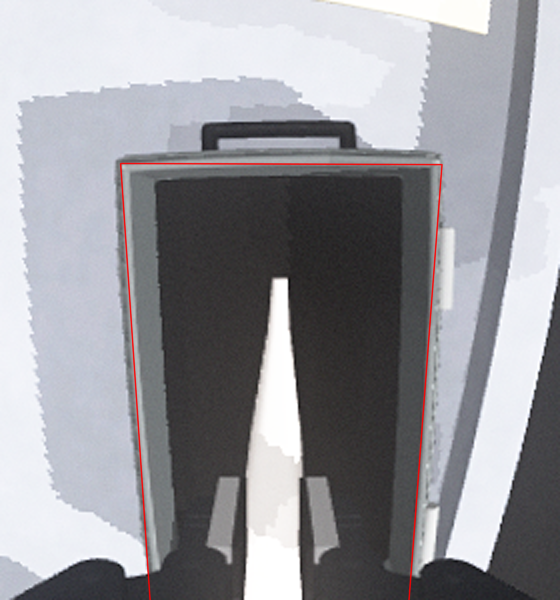

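Thermometer is held level and aligned with the case, and the case overlay is within ~1 mm. Lowering.

step_arm(series=[0,0.002,0.03,0,0,0.002,0.06,0,0,0.002,0.085,0,0,0.002,0.1,0,0,0.002,0.107,0,0,0.002,0.1105,0,0,0.002,0.1105,0,0,0.002,0.1105,0])

```text
time: 25.2
tool_pos: [0.595, 0.0061, 0.0156]
tcp_rot: [2.084, 2.35, 0.002]
wrist_force: [0.5, 0.2, 0.1]
width: 0.15
grip_force: 38.4
```

step_arm(series=[0,0,0,0,0,0,0,0,0,0,0,0,0,0,-0.02,0,0,0,-0.06,0,0,0,-0.11,0,0,0,-0.17,0,0,0,-0.2,0], gripper=0.4)

```text
time: 26.2
tool_pos: [0.5964, 0.0061, 0.2211]
tcp_rot: [2.08, 2.346, 0.008]
wrist_force: [0.5, -1.1, -0.7]
width: 0.396
grip_force: 0.0
```

```bash
python3 go.py .5935 .27 .2 90; python3 wl.py w9.png | egrep "therm|tray"
```

```text
t 26.2 pos [0.5964 0.0061 0.2211] yaw 6.9 q6 -0.15 shift [0.2624 0.0286 0.021 ] turn -1.451 alt 1.691
thermometer_mid 0.6 [314.1 172. ] [0.5961 0.0042 0.0055]
```

step_arm(series=[0.04,0,-0.02,0,0.09,0.005,-0.04,0.06,0.12,0.013,-0.05,0.12,0.123,0.013,-0.05,0.12,0.123,0.013,-0.05,0.12])

```text
time: 27.32
tool_pos: [0.5919, 0.1294, 0.2635]
tcp_rot: [-2.22, -2.222, 0.003]
wrist_force: [-0.2, 0.0, -0.6]
width: 0.401
grip_force: 0.0
```

```bash
python3 wl.py w10.png | egrep "therm|tray"; python3 go.py .5935 .27 .2 90;python3 - <<'E'
from ov import *
p=load("w10.png"); c=(190,0,470,250); im=crop(p,c,2.4)
for z,lx,ly in [(.033,.124,.202),(.064,.066,.016)]: draw(im,p,rect((.593,.270),0,lx,ly,z),(0,0,255),c,2.4)
t=cam("top"); b=crop(t,(285,155,360,200),6)
h=np.zeros((600,800,3),np.uint8); h[:600,:672]=im[:600]; b=cv2.resize(b,(300,180)); h[420:600,500:800]=b
cv2.imwrite("pics/c8.png",h)
E
```

```text
tray_grip 0.78 [319.2  50.9] [0.5946 0.2682 0.056 ]
thermometer_mid 0.67 [316.4 252.2] [0.5921 0.0009 0.0055]
t 27.825 pos [0.5925 0.1294 0.2648] yaw -0.0 q6 0.17 shift [0.1406 0.0009 0.0648] turn 1.57 alt -1.571
```

View pics/c8.png

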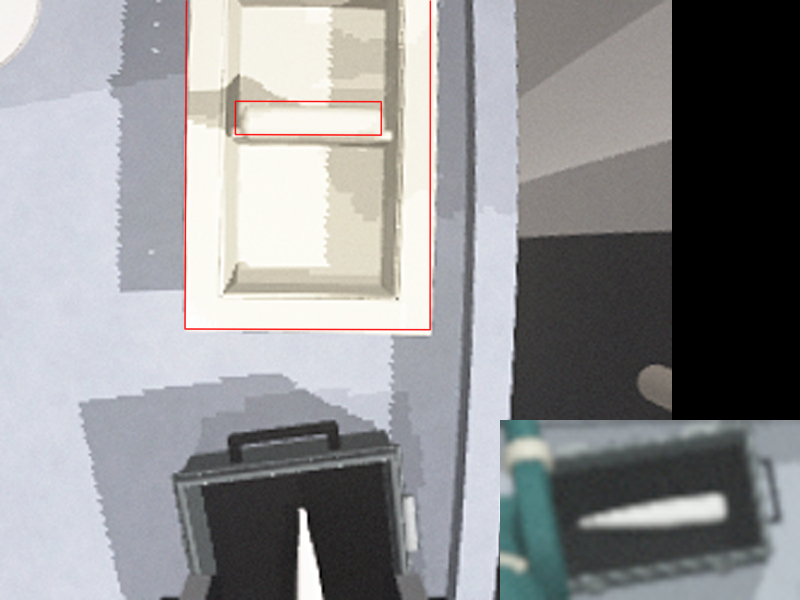

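Tray overlay fits at (0.594, 0.2695) with about −1° yaw. The thermometer lies flat in the middle of the case. Now grip the tray bar.

step_arm(series=[0.02,0,0.01,-0.17,0.05,0,0.02,-0.35,0.08,0,0.04,-0.53,0.11,0,0.06,-0.71,0.13,0,0.08,-0.89,0.138,0.0015,0.09,-1.07,0.14,0.0015,0.1,-1.25,0.14,0.0015,0.1,-1.43], gripper=0.5)

```text
time: 28.88
tool_pos: [0.5931, 0.2699, 0.1633]
tcp_rot: [-0.211, -3.132, 0.002]
wrist_force: [-0.5, -0.4, 0.1]
width: 0.497
grip_force: 0.0
```

step_arm(series=[0,0,0,-0.125,0,0,0,-0.125,0,0,0,-0.125])

```text
time: 29.25
tool_pos: [0.594, 0.2698, 0.1649]
tcp_rot: [0.028, 3.141, 0.0]
wrist_force: [0.8, -0.5, -0.1]
width: 0.501
grip_force: 0.0
```

```bash
python3 go.py .594 .2695 .037 89.1; python3 wl.py w11.png | egrep "therm|tray"
```

```text
t 29.25 pos [0.594  0.2698 0.1649] yaw 89.0 q6 -1.16 shift [ 0.     -0.0003  0.1279] turn -0.002 alt 3.139
tray_grip 0.69 [313.8 196.5] [0.595  0.2691 0.056 ]
tray_grip 0.45 [ 93.  190.2] [0.5842 0.0425 0.056 ]
thermometer_mid 0.55 [ 93.8 190. ] [ 0.5968 -0.0021  0.0055]
```

step_arm(series=[0,0,0.03,0,0,0,0.065,0,0,0,0.1,0,0,0,0.12,0,0,0,0.1275,0,0,0,0.1275,0,0,0,0.1275,0])

```text
time: 30.62
tool_pos: [0.5952, 0.2703, 0.0389]
tcp_rot: [0.025, 3.139, 0.002]
wrist_force: [-0.6, -0.1, -0.2]
width: 0.5
grip_force: 0.0
```

step_arm(series=[0,0,0,0,0,0,0,0,0,0,0,0,0,0,0,0], gripper=0, newtons=70)

```text
time: 31.12
tool_pos: [0.5949, 0.2701, 0.0387]
tcp_rot: [0.025, 3.139, 0.001]
wrist_force: [-0.4, -1.3, 6.5]
width: 0.175
grip_force: 69.0
```

step_arm(series=[0,0,0,0,0,0,-0.015,0,0,0,-0.045,0,0,0,-0.08,0,0,0,-0.105,0,0,0,-0.11,0,0,0,-0.11,0])

```text
time: 32.0
tool_pos: [0.5936, 0.2697, 0.147]
tcp_rot: [-0.025, -3.141, 0.0]
wrist_force: [-0.9, -0.3, -2.2]
width: 0.174
grip_force: 68.5
```

```bash
python3 go.py .5935 .0065 .147 96.9
```

```text
t 32.0 pos [0.5936 0.2697 0.147 ] yaw 89.1 q6 -1.17 shift [-0.0041 -0.2631 -0.    ] turn -0.136 alt 3.005
```

step_arm(series=[0,-0.025,0,0,-0.001,-0.065,0,-0.03,-0.002,-0.11,0,-0.06,-0.003,-0.155,0,-0.09,-0.004,-0.2,0,-0.12,-0.004,-0.235,0,-0.136,-0.004,-0.256,0,-0.136,-0.004,-0.263,0,-0.136])

```text
time: 33.0
tool_pos: [0.593, 0.0054, 0.1464]
tcp_rot: [0.185, -3.134, -0.001]
wrist_force: [-0.6, 0.6, -2.8]
width: 0.179
grip_force: 68.6
```

step_arm(series=[0,0,0,0,0,0,0.015,0,0,0,0.025,0])

```text
time: 33.38
tool_pos: [0.5931, 0.0078, 0.1207]
tcp_rot: [0.191, -3.134, -0.001]
wrist_force: [0.2, 1.0, -1.7]
width: 0.174
grip_force: 68.6
```

```bash
python3 go.py .5935 .0065 .059 96.9; python3 - <<'E'
from ov import *
p=cam("wrist"); s=monitor.read_state(); z0=s["tool_pos"][2]-.037
c=(150,80,490,335); im=crop(p,c,2.35)
draw(im,p,rect(s["tool_pos"][:2],np.radians(6.9),.124,.202,z0+.033),(0,0,255),c,2.35)
draw(im,p,rect((.5935,.0065),.12,.112,.19,.052),(0,255,0),c,2.35)
cv2.imwrite("pics/c9.png",im)
E
```

```text
t 33.375 pos [0.5931 0.0078 0.1207] yaw 97.0 q6 -1.72 shift [-0.0003 -0.0014  0.0617] turn 0.001 alt -3.14
```

View pics/c9.png

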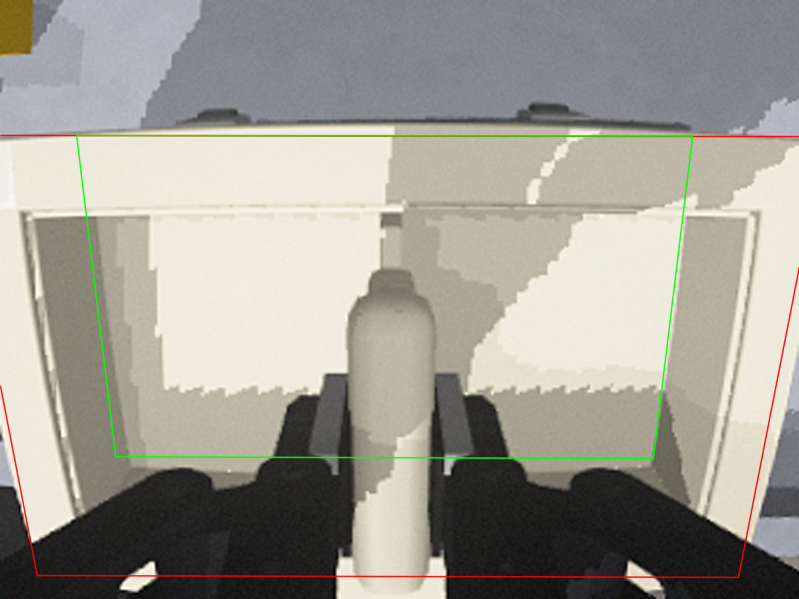

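Tray hangs level and centred over the case. Lowering slowly.

step_arm(series=[0,0,0.01,0,0,0,0.022,0,0,0,0.033,0,0,0,0.042,0,0,0,0.049,0,0,0,0.053,0,0,0,0.055,0,0,0,0.055,0])

```text
time: 34.42
tool_pos: [0.5939, 0.0068, 0.0674]
tcp_rot: [-0.189, 3.136, 0.0]
wrist_force: [0.1, -0.0, -2.4]
width: 0.171
grip_force: 68.6
```

step_arm(series=[0,0,0.002,0,0,0,0.004,0,0,0,0.005,0,0,0,0.006,0,0,0,0.006,0])

```text
time: 35.05
tool_pos: [0.5937, 0.0068, 0.0612]
tcp_rot: [0.189, -3.136, -0.0]
wrist_force: [-0.2, 0.4, -2.2]
width: 0.171
grip_force: 68.6
```

step_arm(series=[0,0,0.001,0,0,0,0.0015,0,0,0,0.0015,0])

```text
time: 35.42
tool_pos: [0.5939, 0.0068, 0.0602]
tcp_rot: [-0.189, 3.136, -0.0]
wrist_force: [-1.1, -0.2, 1.7]
width: 0.172
grip_force: 69.1
```

Contact felt at the expected seating height. Release and lift clear.

step_arm(series=[0,0,0,0,0,0,0,0,0,0,0,0,0,0,-0.015,0,0,0,-0.05,0,0,0,-0.1,0,0,0,-0.14,0,0,0,-0.15,0], gripper=0.45)

```text
time: 36.42
tool_pos: [0.5963, 0.0067, 0.215]
tcp_rot: [-0.188, 3.128, -0.001]
wrist_force: [-0.7, 0.3, -0.3]
width: 0.452
grip_force: 0.0
```

```bash
python3 go.py .43 -.236 .2 0; python3 - <<'E'
from ov import *
p=cam("scene"); a=crop(p,(290,165,390,225),4)
q=cam("wrist"); q["name"]="wrist"; c=(130,60,510,330); b=crop(q,c,1.4)
draw(b,q,rect((.5935,.0065),.12,.124,.202,.055),(0,0,255),c,1.4)
draw(b,q,rect((.5935,.0065),.12,.066,.016,.086),(0,0,255),c,1.4)
h=np.zeros((600,800,3),np.uint8); h[:240,:400]=a; h[222:222+b.shape[0],268:268+b.shape[1]]=b[:378]
cv2.imwrite("pics/c10.png",h)
for d in viewer.spot_point(q,"jar_mid")[:2]: print(d["score"],onz(q,d["point"],.03))
E
```

```text
t 36.425 pos [0.5963 0.0067 0.215 ] yaw 96.9 q6 -1.72 shift [ 0.1943 -0.221   0.0137] turn -1.451 alt 1.691
0.67 [ 0.43449118 -0.23174692  0.03      ]
```

View pics/c10.png

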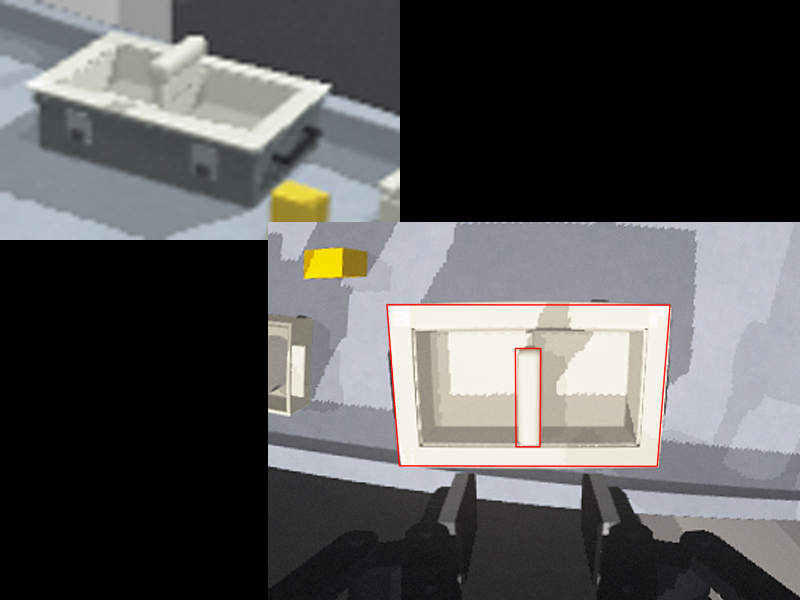

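Tray is seated level on the rim with the overlay matching all round. I'm done with picture viewing and will measure the pot numerically.

step_arm(series=[0.02,-0.023,0,0.17,0.05,-0.057,0,0.35,0.085,-0.097,0,0.53,0.12,-0.136,0,0.71,0.15,-0.17,0,0.89,0.175,-0.2,0,1.07,0.19,-0.216,0.01,1.25,0.194,-0.221,0.02,1.43], gripper=0.75)

```text
time: 37.58
tool_pos: [0.4254, -0.2362, 0.1871]
tcp_rot: [-1.921, -2.481, 0.001]
wrist_force: [-0.1, -0.1, -0.4]
width: 0.751
grip_force: 0.0
```

step_arm(series=[0,0,0.01,0.141,0,0,0.03,0.141,0,0,0.04,0.141,0,0,0.04,0.141])

```text
time: 38.08
tool_pos: [0.4262, -0.235, 0.1476]
tcp_rot: [-2.081, -2.347, 0.001]
wrist_force: [-0.6, -1.3, -0.6]
width: 0.746
grip_force: 0.0
```

```bash
cat > pot.py <<'E'
from ov import *
p=cam("wrist"); s=monitor.read_state(); im=p["image"].astype(int)
print(s["tool_pos"],s["q"][5])
for k,z in(("jar_mid",.03),):
    for d in viewer.spot_point(p,k)[:3]: print(k,round(d["score"],2),np.round(d["point"]),onz(p,d["point"],z).round(4))
for d in viewer.boxes_of(p,"jar_mid")[:2]: print(d)
m=((im[:,:,2]-im[:,:,0])>60).astype(np.uint8); n,l,st,ce=cv2.connectedComponentsWithStats(m)
for i in range(1,n):
    if st[i][4]>150:
        print("blue",st[i],ce[i].round(1),onz(p,ce[i],.03).round(4))
pr=proj(p,np.array([.431,-.235,.06])); print("expected cap",pr)
w=((im.min(2)>225)&(np.hypot(*np.meshgrid(np.arange(640)-pr[0],np.arange(400)-pr[1]))<70)).astype(np.uint8)
n,l,st,ce=cv2.connectedComponentsWithStats(w)
for i in range(1,n):
    if st[i][4]>100:
        ys,xs=np.where(l==i); pts=np.array([onz(p,(x,y),.06)[:2] for x,y in zip(xs,ys)],np.float32)
        c,r=cv2.minEnclosingCircle(pts*1000); print("white",st[i],np.round(c,1),round(r,1))
E
python3 pot.py
```

```text
[ 0.42705488 -0.2354388   0.14877302] -0.6751071525405813
jar_mid 0.62 [319. 199.] [ 0.4292 -0.2389  0.03  ]
{'extent': [318.4, 196.0, 49.5, 51.4], 'score': 0.57}
blue [294 167  48  42 886] [317.5 182.3] [ 0.4259 -0.2245  0.03  ]
blue [ 532  224   44   48 1504] [553.6 247.6] [ 0.7133 -0.2652  0.03  ]
expected cap [322.27311137 205.12661487]
white [300 188  36  35 985] [ 427.2 -235.8] 14.8
```

Cap circle at (0.4272, −0.2358), radius 14.8 mm, matching the 30 mm cap. Descend and grip.

step_arm(series=[0,0.001,0.03,0,0,0.001,0.06,0,0,0.001,0.085,0,0,0.001,0.1,0,0,0.001,0.106,0,0,0.001,0.106,0,0,0.001,0.106,0])

```text
time: 39.1
tool_pos: [0.4296, -0.2363, 0.0448]
tcp_rot: [2.083, 2.349, 0.001]
wrist_force: [-0.9, 0.2, 0.6]
width: 0.748
grip_force: 0.0
```

step_arm(series=[0,0,0,0,0,0,0,0,0,0,0,0,0,0,0,0], gripper=0.1, newtons=40)

```text
time: 39.6
tool_pos: [0.4291, -0.2361, 0.0444]
tcp_rot: [2.084, 2.35, -0.0]
wrist_force: [-2.5, 0.3, 5.2]
width: 0.329
grip_force: 39.3
```

step_arm(series=[0,0,0,0,0,0,-0.02,0,0,0,-0.06,0,0,0,-0.1,0,0,0,-0.13,0,0,0,-0.13,0])

```text
time: 40.35
tool_pos: [0.4305, -0.2368, 0.1763]
tcp_rot: [2.08, 2.346, 0.002]
wrist_force: [0.4, 0.7, -0.7]
width: 0.327
grip_force: 39.8
```

```bash
python3 go.py .5985 -.0352 .173 6.9; python3 - <<'E'
from h import *
s=monitor.read_state(); print(s["width"],s["grip_force"],s["wrist_force"])
p=cam("wrist"); im=p["image"].astype(int); m=((im[:,:,2]-im[:,:,0])>60).astype(np.uint8); n,l,st,ce=cv2.connectedComponentsWithStats(m)
print([(st[i].tolist(),ce[i].round(1)) for i in range(1,n) if st[i][4]>150])
E
```

```text
t 40.35 pos [ 0.4305 -0.2368  0.1763] yaw 6.9 q6 -0.67 shift [0.1801 0.1909 0.0036] turn -0.0 alt 3.141
0.3270707493078165 39.76724088191986 [ 0.37327041  0.73455105 -0.72116567]
[([278, 195, 74, 54, 2413], array([313.5, 219.5])), ([509, 209, 41, 44, 1321], array([529. , 229.8]))]
```

step_arm(series=[0.02,0.021,0,0,0.055,0.058,0,0,0.092,0.097,0,0,0.128,0.136,0,0,0.158,0.167,0,0,0.175,0.185,0,0,0.18,0.191,0,0,0.18,0.191,0,0])

```text
time: 41.4
tool_pos: [0.5961, -0.0347, 0.173]
tcp_rot: [-2.083, -2.35, 0.002]
wrist_force: [0.3, 0.3, -1.0]
width: 0.335
grip_force: 39.8
```

step_arm(series=[0,0,0.02,0,0,0,0.045,0,0,0,0.068,0,0,0,0.085,0,0,0,0.095,0,0,0,0.1,0,0,0,0.1,0,0,0,0.1,0])

```text
time: 42.4
tool_pos: [0.5976, -0.0343, 0.0747]
tcp_rot: [2.083, 2.35, 0.001]
wrist_force: [0.7, 1.2, -1.0]
width: 0.331
grip_force: 39.8
```

```bash
python3 go.py .5985 -.0352 .0695 6.9
```

```text
t 42.4 pos [ 0.5976 -0.0343  0.0747] yaw 6.9 q6 -0.22 shift [-0.001   0.0008  0.0052] turn -0.0 alt 3.141
```

step_arm(series=[0,0,0.002,0,0,0,0.0035,0,0,0,0.0045,0,0,0,0.0045,0])

```text
time: 42.9
tool_pos: [0.5968, -0.0342, 0.0696]
tcp_rot: [2.084, 2.351, 0.0]
wrist_force: [-0.5, 0.6, 1.8]
width: 0.331
grip_force: 40.0
```

step_arm(series=[0,0,0,0,0,0,0,0,0,0,0,0,0,0,-0.02,0,0,0,-0.06,0,0,0,-0.12,0,0,0,-0.17,0,0,0,-0.2,0], gripper=0.65)

```text
time: 43.9
tool_pos: [0.5983, -0.0343, 0.2751]
tcp_rot: [2.08, 2.347, 0.006]
wrist_force: [-0.3, -0.9, -0.6]
width: 0.649
grip_force: 0.0
```

step_arm(series=[0.02,-0.02,0,0,0.02,-0.06,0,0,0.02,-0.1,0,0,0.02,-0.12,0,0,0.02,-0.12,0,0])

```text
time: 44.52
tool_pos: [0.4746, -0.0288, 0.271]
tcp_rot: [2.083, 2.349, 0.002]
wrist_force: [1.4, 1.0, -0.3]
width: 0.652
grip_force: 0.0
```

```bash
cat > chk.py <<'E'
from ov import *
def circ(p,c,z,f,rad):
    im=p["image"].astype(int); pr=proj(p,np.array([*c,z])); X,Y=np.meshgrid(np.arange(640)-pr[0],np.arange(400)-pr[1])
    w=(f(im)&(np.hypot(X,Y)<rad)).astype(np.uint8); n,l,st,ce=cv2.connectedComponentsWithStats(w)
    for i in range(1,n):
        if st[i][4]>40: 
            ys,xs=np.where(l==i); P=np.array([onz(p,(x,y),z)[:2] for x,y in zip(xs,ys)],np.float32)*1000
            print(z,st[i],np.round(cv2.minEnclosingCircle(P),1) if 0 else (np.round(cv2.minEnclosingCircle(P)[0],1),round(cv2.minEnclosingCircle(P)[1],1)))
blue=lambda im:(im[:,:,2]-im[:,:,0])>60
for n in("wrist","top","scene"):
    p=cam(n); print(n)
    print("bottle cap (.603,-.228)"); circ(p,(.603,-.228),.138,blue,40 if n=="wrist" else 20)
    print("pot blue"); circ(p,(.597,-.034),.06,blue,40 if n=="wrist" else 20)
    for k,z in(("carton_mid",.04),("bottle_mid",.071),("jar_mid",.055),("tray_grip",.078),("nozzle_mid",.076),("swab_mid",.076),("thermometer_mid",.0135)):
        for d in viewer.spot_point(p,k)[:2]:
            if d["score"]>.4: print(k,round(d["score"],2),np.round(d["point"]),onz(p,d["point"],z).round(3), "exp")
E
python3 chk.py; python3 go.py .5 0 .3 6.9
```

```text
wrist
bottle cap (.603,-.228)
pot blue
0.06 [395 167  32  37 377] (array([589.2, -31.3]), 22.7)
carton_mid 0.51 [379. 339.] [ 0.61  -0.292  0.04 ] exp
bottle_mid 0.51 [388. 320.] [ 0.603 -0.226  0.071] exp
jar_mid 0.64 [411. 188.] [ 0.595 -0.035  0.055] exp
tray_grip 0.84 [424. 157.] [0.595 0.007 0.078] exp
swab_mid 0.56 [424. 159.] [0.597 0.005 0.076] exp
top
bottle cap (.603,-.228)
0.138 [391 160   9  10  79] (array([ 605. , -224.7]), 16.8)
pot blue
carton_mid 0.6 [406. 172.] [ 0.603 -0.277  0.04 ] exp
carton_mid 0.58 [374. 197.] [ 0.52  -0.164  0.04 ] exp
bottle_mid 0.8 [391. 171.] [ 0.601 -0.221  0.071] exp
nozzle_mid 0.59 [445. 235.] [ 0.382 -0.383  0.076] exp
swab_mid 0.6 [214. 235.] [0.406 0.359 0.076] exp
scene
bottle cap (.603,-.228)
0.138 [402 179  12  11 124] (array([ 584.7, -238.5]), 33.7)
pot blue
0.06 [339 187  14  11 120] (array([576.4, -49.4]), 36.4)
carton_mid 0.76 [424. 220.] [ 0.603 -0.286  0.04 ] exp
carton_mid 0.51 [363. 220.] [ 0.5   -0.162  0.04 ] exp
bottle_mid 0.7 [405. 204.] [ 0.601 -0.231  0.071] exp
bottle_mid 0.55 [413. 227.] [ 0.505 -0.302  0.071] exp
jar_mid 0.7 [347. 191.] [ 0.59  -0.046  0.055] exp
tray_grip 0.68 [335. 180.] [0.593 0.003 0.078] exp
nozzle_mid 0.72 [423. 262.] [ 0.385 -0.383  0.076] exp
swab_mid 0.93 [212. 173.] [0.393 0.348 0.076] exp
t 45.725 pos [ 0.4752 -0.0287  0.2693] yaw 6.9 q6 -0.23 shift [ 0.0256  0.028  -0.0307] turn -0.0 alt 3.141
```

```bash
python3 -c "
from workcell import job
print(job.finish_job())"
```

```text
the job is handed in; nothing more can be done
None
```

Both kits are made up and the job is handed in at about 46 s of robot time; the result isn't known, and I viewed 15 pictures, one over the limit of 14, so the final check, with the pot in the tray, used camera measurements only.

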